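# Set out the stock bottles by size beside the microscope

## Task

Set out the four amber stock bottles for the practical: one upright in the middle of each grey drip tray, in order of size along the row, the smallest in the tray at the microscope's end and the largest at the far end, so that the tall ones are out of the microscopist's way. They are glass, so set them down rather than dropping them, do not let any fall over, and leave the clear beaker standing where it is.

Things in the scene. Friction and masses are not known exactly. Their poses are not given: they have to be found in the camera images.
- small_bottle (a point): Centre (half-way up, on the axis) of the smallest of four loose round amber glass bottles with a plain white paper label and black screw cap, standing upright: 32 mm body diameter, 54 mm tall over the cap; straight-sided up to 37 mm above its bottom, then a shoulder and a cap of 23 mm diameter. z is the bottle's axis, up. Rigid, 50 g give or take a fifth.
- medium_bottle (a point): Centre (half-way up, on the axis) of the second smallest of four loose round amber glass bottles with a plain white paper label and black screw cap, standing upright: 40 mm body diameter, 68 mm tall over the cap; straight-sided up to 46 mm above its bottom, then a shoulder and a cap of 29 mm diameter. z is the bottle's axis, up. Rigid, 100 g give or take a fifth.
- large_bottle (a point): Centre (half-way up, on the axis) of the second largest of four loose round amber glass bottles with a plain white paper label and black screw cap, standing upright: 50 mm body diameter, 86 mm tall over the cap; straight-sided up to 58 mm above its bottom, then a shoulder and a cap of 36 mm diameter. z is the bottle's axis, up. Rigid, 200 g give or take a fifth.
- largest_bottle (a point): Centre (half-way up, on the axis) of the largest of four loose round amber glass bottles with a plain white paper label and black screw cap, standing upright: 60 mm body diameter, 104 mm tall over the cap; straight-sided up to 71 mm above its bottom, then a shoulder and a cap of 43 mm diameter. z is the bottle's axis, up. Rigid, 360 g give or take a fifth.
- tray_a: One of four identical fixed grey plastic drip trays, 98 mm square, that stand in one straight row across the bench, 108 mm from centre to centre; which of them is where in the row changes. Origin: centre of its underside, on the bench. Its y axis points along the row, z up. Its floor is 3 mm above the bench and its rim 6 mm above the bench; inside it is 92 mm square.
- tray_b: One of four identical fixed grey plastic drip trays, 98 mm square, that stand in one straight row across the bench, 108 mm from centre to centre; which of them is where in the row changes. Origin: centre of its underside, on the bench. Its y axis points along the row, z up. Its floor is 3 mm above the bench and its rim 6 mm above the bench; inside it is 92 mm square.
- tray_c: One of four identical fixed grey plastic drip trays, 98 mm square, that stand in one straight row across the bench, 108 mm from centre to centre; which of them is where in the row changes. Origin: centre of its underside, on the bench. Its y axis points along the row, z up. Its floor is 3 mm above the bench and its rim 6 mm above the bench; inside it is 92 mm square.
- tray_d: One of four identical fixed grey plastic drip trays, 98 mm square, that stand in one straight row across the bench, 108 mm from centre to centre; which of them is where in the row changes. Origin: centre of its underside, on the bench. Its y axis points along the row, z up. Its floor is 3 mm above the bench and its rim 6 mm above the bench; inside it is 92 mm square.
- microscope: White school microscope with a black stage and black slanting eyepiece tube, fixed on the bench beyond one end (left or right, it changes) of the row of trays; foot 190 x 125 mm, about 390 mm tall. Origin: centre of the foot's underside. A low white balance stands beyond the row's other end.
- beaker: Clear empty glass beaker, 52 mm diameter, 70 mm tall, loose, standing among the bottles: a bystander, to be left standing where it is. Origin: centre of its underside. (A loose white porcelain basin, 68 mm wide and 28 mm tall, also stands among the bottles.)

How it is judged:
By the outcome, as a careful person would: the job done as asked, in the order asked, and still so for the second after the job is handed in, with the robot touching nothing.
It also fails if it takes over 93 s, if anything falls off the work surface, if the arm or the gripper's body presses on something with over 40 N, if the wrist force passes 120 N, or if a joint passes its speed limit or range.

## Robot

A 6-joint arm with a two-finger parallel gripper is mounted at the origin on the work surface. World frame = base frame: x ahead of the robot, y to its left, z up, the work surface at z = 0. Lengths are in m, angles in rad, forces in N, time in s.
With the tool pointing down it reaches from about 0.3 to 0.775 m from the base axis. Payload 14.6 kg.
Tool frame: the origin (TCP) lies at the very end of the fingers, on their centre line; the grasp point (between the pads) lies 19 mm behind it; z points along the fingers, y is the direction in which the jaws open and shut (so a half turn about z gives the same grasp; the last joint's range is limited). The gripper opens to 94 mm and grips with 3 to 60 N. Pads are 16 mm wide; open, the fingers measure 119 mm over their backs; the gripper's body (75 mm by 177 mm) begins 78 mm behind the grasp point.
Start: joints at [1.186, 0.3, 1.521, -0, 1.321, -0.067], TCP at [0.172, 0.522, 0.205] pointing down, gripper open.
Joint ranges: [-3.03, 3.03], [-0.79, 2.21], [0.23, 2.52], [-1.04, 4.18], [0, 3.07], [-2.55, 2.55]. Speed limits (rad/s): [2.22, 2.22, 2.57, 3.14, 3.14, 3.14].

## Interface

Orientations are given as [roll, pitch, yaw] about the fixed x, y, z axes, in that order (R = Rz(yaw) Ry(pitch) Rx(roll)).
In Python, from station import get_obs, vision, hand_in gives the robot as it stands.
- The arm moves only by the tool play_rows, never from a script. Its argument "moves" is a list of rows, each an object with "claw": the opening, from 0 (shut) to 1 (fully open); "linear": the shift along the tool's x, y, z in mm, a list of three; "turn": the turn, a rotation vector about the tool's x, y, z in rad, a list of three. In form: [{"claw": claw, "linear": [tx, ty, tz], "turn": [ax, ay, az]}, ...]. A call has 1 to 8 rows; each row is the pose to reach, as a shift and turn from the pose measured when the call began, along the tool's axes at that moment; what a row does not reach only later rows make up. A row lasts 1/8 s, in which the tool goes at most 62.5 mm and 10.7 degrees, less where a joint would pass 70% of its speed; a pose out of reach is approached as far as the arm can. A call with a gripper value outside its range is refused whole. The fingers move at their own pace and stop on an object; "force" is the grip in N (left out, the last holds). Time passes only in rows, so rows that repeat a pose let the fingers close. It gives the time, the measured TCP pose, the force and the opening at its end, in the units of the state.
- get_obs(): the state, without advancing time (a new reading comes with each control period).
- vision.camera(name): name is "side" or "top" or "wrist"; returns the picture (420x560x3 uint8, blue, green, red); there is no depth.
- vision.camera_info(name): a dict with "camera_matrix" (3x3 intrinsics, pixels), "rvec" (rotation vector, rad) and "tvec" (3), from world to camera coordinates, as OpenCV has them; the wrist camera has in their place "mount" (4x4, takes a point from camera to tool coordinates, whose origin is the TCP and whose axes are the flange's). Camera axes: x right, y down, z forward; pixel columns grow to the right and rows downward; lengths in m; the calibration is good to about 2 mm. A picture is of the moment at which its call begins: read the wrist's pose just before it. camera_info takes no time and is no camera call.
- hand_in(): hands the job in, once; it reports no verdict.
The state is a dict: "time_s": time; "qpos": joint angles; "joint_vel": joint speeds; "tau": joint torques, N m; "ee_pos": TCP position; "eef_rot": TCP orientation; "force": force on the tool from outside, world axes, zero at the start; "moment": the same for the moment, N m; "grip_width": finger opening in m.
Only numpy, scipy, OpenCV 4.12 (cv2) and the standard library are available. Lean on these libraries where they do the work, as an engineer would, in place of code of your own. Each camera call takes 0.05 s, during which the arm holds its last target.

## Working session

There is one attempt and no reset: what is moved stays moved. The work goes in short steps, Python scripts to look and compute and a tool call to move; the robot and the scene stay as the last step left them, time stands still between calls to the robot, and variables do not carry over. Pictures are saved under pics/ and viewed, and the job is handed in when it is done.

Besides the shell and the picture viewer there is one more tool, called as a command line: name --argument value ..., lists and objects as JSON in quotes. play_rows: Moves the arm, as the interface text tells. Its arguments: {"type":"object","properties":{"moves":{"type":"array","items":{"type":"object","properties":{"claw":{"type":"number"},"linear":{"type":"array","items":{"type":"number"}},"turn":{"type":"array","items":{"type":"number"}}}}},"force":{"type":"number"}},"required":["moves"]}

```bash
ls; mkdir -p pics; python3 - <<'E'
from station import get_obs, vision
import cv2
print(get_obs())
for n in ("top","side"):
    cv2.imwrite(f"pics/{n}0.png",vision.camera(n)); print(n,vision.camera_info(n))
print(vision.camera_info("wrist"))
E
```

```text
pics
{'time_s': 0.0, 'qpos': array([ 1.18640749e+00,  3.00503705e-01,  1.52159288e+00, -6.67150492e-06,
        1.32069073e+00, -6.65975553e-02]), 'joint_vel': array([ 0.00077935, -0.00221616,  0.00084692,  0.00046756, -0.00027003,
       -0.00165833]), 'tau': array([ 1.86641641e-04, -5.31804943e+01, -3.52735984e+01,  7.08134053e-02,
        2.44095846e-02, -1.30118678e-04]), 'ee_pos': array([0.17176116, 0.5222119 , 0.20486345]), 'eef_rot': array([-3.14040021e+00, -7.30551583e-05,  2.82380299e+00]), 'force': array([-0.03490474,  0.64248555,  0.01329442]), 'moment': array([ 0.0141315 ,  0.00640428, -0.01309452]), 'grip_width': 0.09366269127068244}
top {'camera_matrix': array([[478.06906634,   0.        , 289.2686007 ],
       [  0.        , 478.06906634, 205.1316422 ],
       [  0.        ,   0.        ,   1.        ]]), 'rvec': array([ 2.15014025, -2.15443651,  0.12677982]), 'tvec': array([0.00518153, 0.54404999, 1.2990129 ])}
side {'camera_matrix': array([[409.80528673,   0.        , 279.42823759],
       [  0.        , 409.80528673, 208.79885986],
       [  0.        ,   0.        ,   1.        ]]), 'rvec': array([ 2.18945009, -0.16487952,  0.08618504]), 'tvec': array([-0.54672825,  0.1018152 ,  1.0301964 ])}
{'camera_matrix': array([[305.25619656,   0.        , 278.47025065],
       [  0.        , 305.25619656, 208.07314297],
       [  0.        ,   0.        ,   1.        ]]), 'mount': array([[ 6.90823968e-04, -9.69043534e-01, -2.46888949e-01,
         7.13882243e-02],
       [ 9.99999736e-01,  7.25257530e-04, -4.85332948e-05,
        -1.85414617e-05],
       [ 2.26088945e-04, -2.46888850e-01,  9.69043779e-01,
        -1.78172448e-01],
       [ 0.00000000e+00,  0.00000000e+00,  0.00000000e+00,
         1.00000000e+00]])}
```

View pics/top0.png

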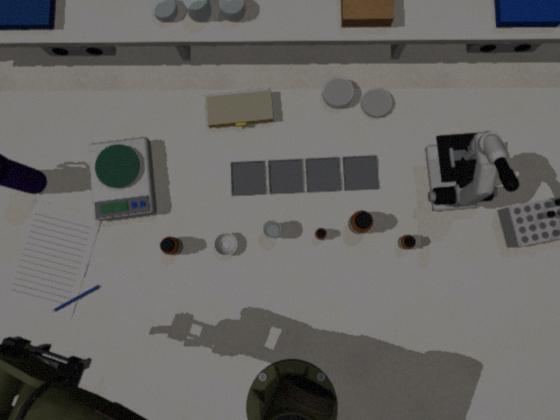

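View pics/side0.png

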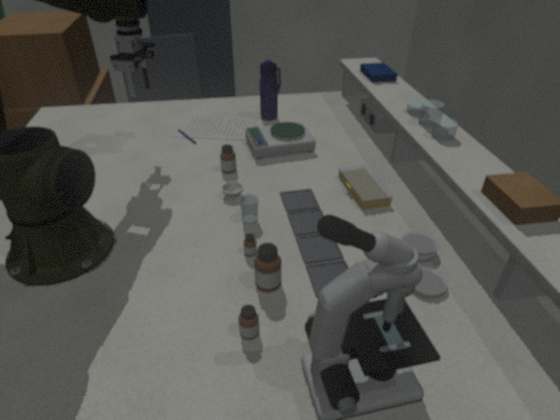

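```bash
python3 - <<'E'
import cv2
im=cv2.imread("pics/top0.png")[145:265,145:435]
im=cv2.convertScaleAbs(im,alpha=1.6,beta=20)
cv2.imwrite("pics/top0c.png",cv2.resize(im[:,:145],None,fx=5,fy=5,interpolation=cv2.INTER_CUBIC))
cv2.imwrite("pics/top0d.png",cv2.resize(im[:,145:],None,fx=5,fy=5,interpolation=cv2.INTER_CUBIC))
E
```

```text
(no output)
```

View pics/top0c.png

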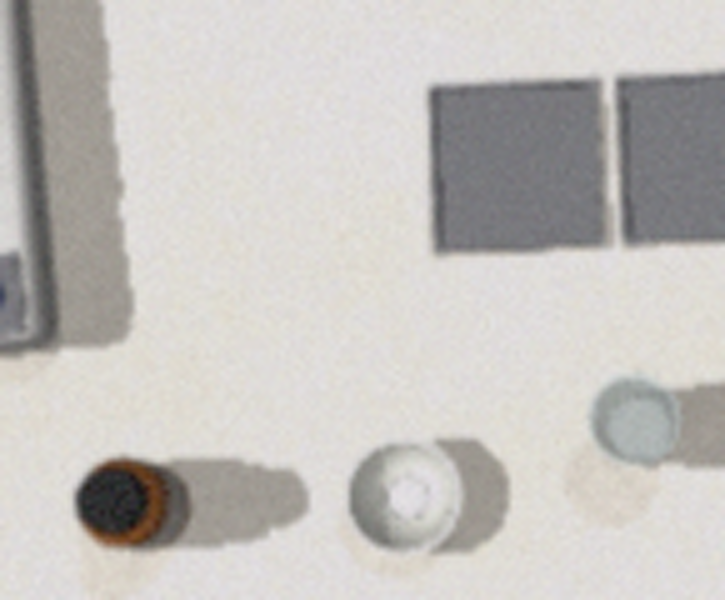

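View pics/top0d.png

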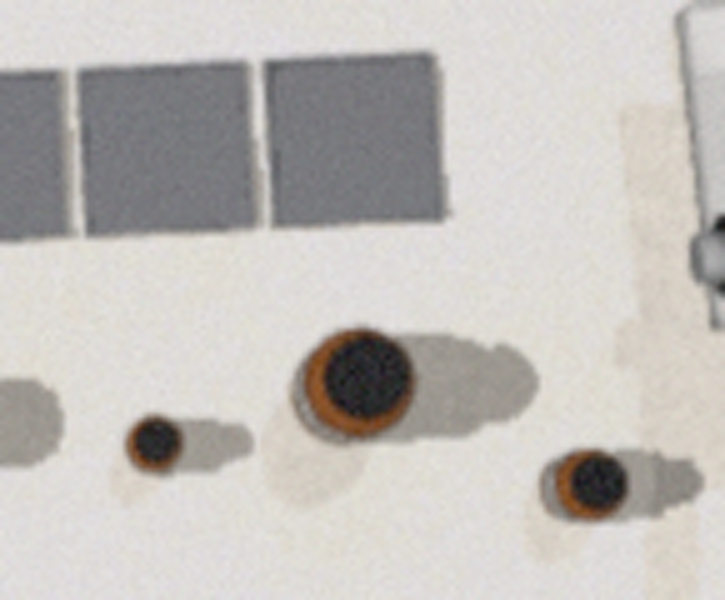

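```bash
cat > h.py <<'E'
import numpy as np, cv2
from station import get_obs, vision
def back(name,uv,z):
    i=vision.camera_info(name); K=i["camera_matrix"]; R=cv2.Rodrigues(i["rvec"])[0]; t=i["tvec"]
    d=R.T@np.linalg.inv(K)@np.array([uv[0],uv[1],1.]); c=-R.T@t
    return c+d*(z-c[2])/d[2]
def proj(name,p):
    i=vision.camera_info(name)
    return cv2.projectPoints(np.array([p],float),i["rvec"],i["tvec"],i["camera_matrix"],None)[0][0,0]
E
python3 - <<'E'
from h import *
im=cv2.imread("pics/top0.png"); im=cv2.GaussianBlur(im,(3,3),0); g=im.max(2)
for n,u,v,z in (("small",321,233,.054),("medium",409.6,241,.068),("large",168,245,.086),("largest",363,220,.104)):
    m=np.zeros_like(g); x0,y0=int(u)-14,int(v)-14
    m[y0:y0+28,x0:x0+28]=(g[y0:y0+28,x0:x0+28]<50)
    nl,l,s,c=cv2.connectedComponentsWithStats(m); k=1+np.argmax(s[1:,4])
    p=back("top",c[k],z); print(n,c[k],s[k],"diam px",2*np.sqrt(s[k,4]/np.pi),p.round(4),"side px",proj("side",p).round(1))
a=im[150:200,225:385].astype(int); 
m=((a.max(2)<120)&(a.min(2)>45)).astype(np.uint8)
m=cv2.erode(m,np.ones((3,3),np.uint8))
nl,l,s,c=cv2.connectedComponentsWithStats(m)
P=[]
for k in range(1,nl):
    if s[k,4]>300:
        r=cv2.minAreaRect(np.argwhere(l==k)[:,::-1].astype(np.float32))
        ctr=np.array(c[k])+[225,150]; p=back("top",ctr,.005); P.append(p); print(s[k],ctr,r,p.round(4))
P=np.array(sorted(P,key=lambda q:q[1])); print(np.linalg.norm(np.diff(P,axis=0),axis=1), (P[-1]-P[0]))
for n,uv,z in (("beaker",(632/5+145,420/5+145),.05),("basin",(407/5+145,495/5+145),.02),):
    print(n,back("top",uv,z))
E
```

```text
small [320.87878788 232.96969697] [317 229   9   9  66] diam px 9.166995688475081 [ 0.4649 -0.0821  0.054 ] side px [248.5 235.7]
medium [409.0776699 241.0776699] [404 236  11  11 103] diam px 11.451797811161432 [ 0.4416 -0.318   0.068 ] side px [247.1 308.4]
large [170.80578512 244.7231405 ] [161 238  21  15 242] diam px 17.55346033766304 [0.4322 0.3187 0.086 ] side px [226.3 148.5]
largest [363.05785124 220.04958678] [355 212  18  17 242] diam px 17.55346033766304 [ 0.4952 -0.1904  0.104 ] side px [266.2 248.2]
[   5    5  150   41 5064] [304.5428515  175.26184834] ((79.44117736816406, 25.264705657958984), (34.43716812133789, 148.4032745361328), 87.27368927001953) [ 0.6342 -0.0397  0.005 ]
[] [0. 0. 0.]
beaker [0.47628644 0.0530167  0.05      ]
basin [0.436869   0.18002411 0.02      ]
```

```bash
python3 - <<'E'
from h import *
from scipy.optimize import minimize
im=cv2.imread("pics/top0.png"); g=im.max(2)
for th in (25,32,38,45):
    m=np.zeros_like(g); m[230:260,155:185]=(cv2.GaussianBlur(g,(3,3),0)[230:260,155:185]<th)
    nl,l,s,c=cv2.connectedComponentsWithStats(m); k=1+np.argmax(s[1:,4]); print(th,c[k],s[k],back("top",c[k],.086).round(4))
print(g[236:256,158:188])
gf=cv2.GaussianBlur(im,(0,0),.7).mean(2)
S=8
def cost(q,scale=1,z=.006):
    x,y,a=q
    e=np.array([-np.sin(a),np.cos(a)]); f=np.array([np.cos(a),np.sin(a)])
    m=np.zeros((50*S,170*S),np.uint8)
    for k in (-1.5,-.5,.5,1.5):
        pts=[]
        for su,sv in ((1,1),(1,-1),(-1,-1),(-1,1)):
            p=np.array([x,y])+e*(k*.108+sv*.049)+f*su*.049
            pts.append((proj("top",[*p,z])-[220,150]+.5)*S)
        cv2.fillPoly(m,[np.round(pts).astype(int)],255)
    t=cv2.resize(m,(170,50),interpolation=cv2.INTER_AREA).astype(float)/255
    a_=gf[150:200,220:390]
    A=np.c_[t.ravel(),np.ones(t.size)]
    return np.linalg.lstsq(A,a_.ravel(),rcond=None)[1][0]
for z in (.003,.006):
  b=min((minimize(cost,[.634,-.04,a0],args=(1,z),method="Nelder-Mead",options=dict(initial_simplex=[[.634,-.04,a0],[.639,-.04,a0],[.634,-.034,a0],[.634,-.04,a0+.02]])) for a0 in (-.05,0,.05)),key=lambda r:r.fun)
  print(z,b.x,b.fun)
x,y,a=b.x
im2=im.copy(); im2=cv2.resize(im[130:260,150:430],None,fx=2.8,fy=2.8,interpolation=cv2.INTER_CUBIC)
for k in (-1.5,-.5,.5,1.5):
    c=np.array([x-np.sin(a)*k*.108,y+np.cos(a)*k*.108]); print(k,c.round(4))
    for su,sv in ((1,1),(1,-1),(-1,-1),(-1,1)):
        p=c+np.array([-np.sin(a),np.cos(a)])*sv*.049+np.array([np.cos(a),np.sin(a)])*su*.049
        u=(proj("top",[*p,.006])-[150,130])*2.8; cv2.circle(im2,tuple(int(v) for v in u),2,(0,0,255),-1)
cv2.imwrite("pics/fit.png",cv2.convertScaleAbs(im2,alpha=1.5))
E
```

```text
25 [167.57522124 244.80530973] [162 239  12  12 113] [0.432  0.3273 0.086 ]
32 [167.64179104 244.69402985] [161 239  14  12 134] [0.4323 0.3271 0.086 ]
38 [167.65034965 244.74825175] [161 239  14  13 143] [0.4322 0.3271 0.086 ]
45 [169.80693069 244.53960396] [161 238  20  14 202] [0.4327 0.3214 0.086 ]
[[126 126 127 125 126 128 124 121 115 104  99  89  92 103 108 110 115 122
  124 125 122 114 113 112 113 114 113 110 113 114]
 [126 130 128 127 124 120 113  98  75  61  56  57  56  59  60  69  83  92
  104 105 102  93  87  90  91  91  90  91  91  91]
 [128 130 126 125 118 102  76  52  39  39  40  42  46  48  50  49  44  46
   50  62  71  77  83  87  88  88  88  87  86  87]
 [126 127 126 120  98  64  42  25  21  18  20  18  24  33  46  51  44  42
   34  40  46  62  76  85  85  86  85  87  88  86]
 [123 127 122 105  60  29  19  15  22  18  22  18  19   9  30  47  49  45
   35  35  41  45  55  77  85  85  86  85  85  87]
 [126 126 114  73  33  19  12  19  16  16  15  15  16  16  10  33  51  50
   40  32  38  42  45  58  77  87  83  85  87  86]
 [128 118  94  41  12  18  20  10  16  10  21 
[... 1457 characters left out ...]
28 129 128 125 124 124 120 107  99  94  90  85  83  72  68  68  70  72
   80  85  91  99 104 107 107 105 107 106 103 105]
 [125 126 129 125 123 124 127 124 119 121 115 112 118 104 104 100 104 105
  112 122 120 123 124 125 123 124 125 124 124 122]]Traceback (most recent call last):
  File "<stdin>", line 25, in <module>
  File "<stdin>", line 25, in <genexpr>
    res = _minimize_neldermead(fun, x0, args, callback, bounds=bounds,
                               **options)
    fxcc = func(xcc)
    fx = function(np.copy(x), *(wrapper_args + args))
  File "<stdin>", line 18, in cost
  File "h.py", line 8, in proj
    i=vision.camera_info(name)
ValueError: time passes only in moves, steps and waits
```

```bash
sed -i 's/i=vision.camera_info(name)/i=info(name)/; 1a _c={}\ndef info(n):\n    if n not in _c: _c[n]=vision.camera_info(n)\n    return _c[n]' h.py; cat > fit.py <<'E'
from h import *
from scipy.optimize import minimize
im=cv2.imread("pics/top0.png")
gf=cv2.GaussianBlur(im,(0,0),.7).mean(2)
S=8
def cost(q,z=.006):
    x,y,a=q
    e=np.array([-np.sin(a),np.cos(a)]); f=np.array([np.cos(a),np.sin(a)])
    m=np.zeros((50*S,170*S),np.uint8)
    for k in (-1.5,-.5,.5,1.5):
        pts=[]
        for su,sv in ((1,1),(1,-1),(-1,-1),(-1,1)):
            p=np.array([x,y])+e*(k*.108+sv*.049)+f*su*.049
            pts.append((proj("top",[*p,z])-[220,150]+.5)*S)
        cv2.fillPoly(m,[np.round(pts).astype(int)],255)
    t=cv2.resize(m,(170,50),interpolation=cv2.INTER_AREA).astype(float)/255
    A=np.c_[t.ravel(),np.ones(t.size)]
    return np.linalg.lstsq(A,gf[150:200,220:390].ravel(),rcond=None)[1][0]
for z in (.003,.006):
  b=min((minimize(cost,[.634,-.04,a0],args=(z,),method="Nelder-Mead",options=dict(initial_simplex=[[.634,-.04,a0],[.639,-.04,a0],[.634,-.034,a0],[.634,-.04,a0+.02]])) for a0 in (-.05,0,.05)),key=lambda r:r.fun)
  print(z,b.x,b.fun)
x,y,a=b.x
im2=cv2.resize(im[130:260,150:430],None,fx=2.8,fy=2.8,interpolation=cv2.INTER_CUBIC)
for k in (-1.5,-.5,.5,1.5):
    c=np.array([x-np.sin(a)*k*.108,y+np.cos(a)*k*.108]); print(k,c.round(4))
    for su,sv in ((1,1),(1,-1),(-1,-1),(-1,1)):
        p=c+np.array([-np.sin(a),np.cos(a)])*sv*.049+np.array([np.cos(a),np.sin(a)])*su*.049
        u=(proj("top",[*p,.006])-[150,130])*2.8; cv2.circle(im2,tuple(int(v) for v in u),2,(0,0,255),-1)
cv2.imwrite("pics/fit.png",cv2.convertScaleAbs(im2,alpha=1.5))
E
python3 fit.py
```

```text
0.003 [ 0.63536911 -0.03849219  0.04413281] 323472.4676459587
0.006 [ 0.6346077  -0.03853102  0.04322039] 315369.60079955525
-1.5 [ 0.6416 -0.2004]
-0.5 [ 0.6369 -0.0925]
0.5 [0.6323 0.0154]
1.5 [0.6276 0.1233]
```

View pics/fit.png

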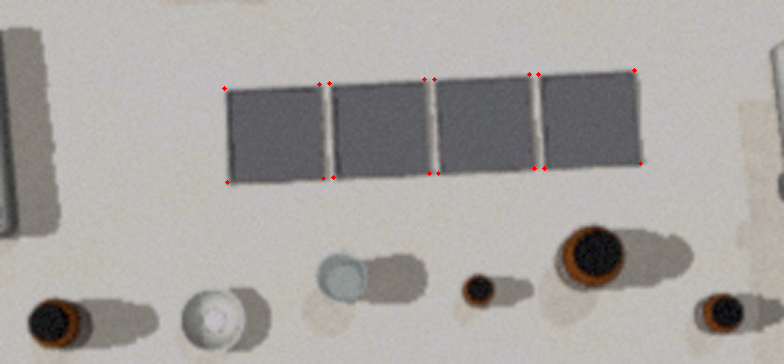

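play_rows --force 15 --moves '[{"claw": 1, "linear": [-45, -46, 0], "turn": [0, 0, 0.15]}, {"claw": 1, "linear": [-85, -88, 0], "turn": [0, 0, 0.31]}, {"claw": 1, "linear": [-127, -131, 0], "turn": [0, 0, 0.47]}, {"claw": 1, "linear": [-169, -174, 0], "turn": [0, 0, 0.63]}, {"claw": 1, "linear": [-211, -217, 0], "turn": [0, 0, 0.79]}, {"claw": 1, "linear": [-253, -260, 0], "turn": [0, 0, 0.95]}, {"claw": 1, "linear": [-295, -303, 0], "turn": [0, 0, 1.11]}, {"claw": 1, "linear": [-337, -346, 0], "turn": [0, 0, 1.253]}]'

```text
time_s: 1.1
ee_pos: [0.3842, 0.0863, 0.2054]
eef_rot: [-3.142, 0.001, 1.566]
force: [1.5, 1.1, 0.2]
grip_width: 0.0936
```

play_rows --moves '[{"claw": 1, "linear": [-56, 27, 0], "turn": [0, 0, 0]}, {"claw": 1, "linear": [-112, 54, 0], "turn": [0, 0, -0.005]}, {"claw": 1, "linear": [-168, 81, 0], "turn": [0, 0, -0.005]}, {"claw": 1, "linear": [-168, 81, 0], "turn": [0, 0, -0.005]}, {"claw": 1, "linear": [-168, 81, 0], "turn": [0, 0, -0.005]}]'

```text
time_s: 1.72
ee_pos: [0.464, -0.0817, 0.2051]
eef_rot: [-3.141, 0.0, 1.57]
force: [0.8, 0.5, -0.8]
grip_width: 0.0941
```

```bash
cat >> h.py <<'E'
def wpose():
    o=get_obs(); T=np.eye(4); r,p,y=o["eef_rot"]
    from scipy.spatial.transform import Rotation as Ro
    T[:3,:3]=Ro.from_euler("xyz",[r,p,y]).as_matrix(); T[:3,3]=o["ee_pos"]; return T
def wback(T,uv,z):
    i=info("wrist"); W=T@i["mount"]; d=W[:3,:3]@np.linalg.inv(i["camera_matrix"])@np.array([uv[0],uv[1],1.]); c=W[:3,3]
    return c+d*(z-c[2])/d[2]
def wcam(name):
    T=wpose(); im=vision.camera("wrist"); cv2.imwrite(f"pics/{name}.png",im); np.save(f"pics/{name}.npy",T); return T,im
def caps(im,T,th=40):
    # dark cap blobs -> candidates at each height
    g=cv2.GaussianBlur(im,(3,3),0).max(2); m=(g<th).astype(np.uint8)
    nl,l,s,c=cv2.connectedComponentsWithStats(m)
    for k in range(1,nl):
        if 250<s[k,4]<20000:
            print("blob",c[k].round(1),s[k],{h:wback(T,c[k],h)[:2].round(4).tolist() for h in (.054,.068,.086,.104)})
E
python3 - <<'E'
from h import *
T,im=wcam("w1"); print(T[:3,3]); caps(im,T)
E
```

```text
[ 0.46399162 -0.08173829  0.20514878]
blob [280.1 196.1] [271 187  20  20 315] {0.054: [0.4657, -0.0808], 0.068: [0.4657, -0.0778], 0.086: [0.4656, -0.0739], 0.104: [0.4655, -0.0701]}
blob [179.1 279.3] [ 132  238   71   71 1465] {0.054: [0.3462, -0.1815], 0.068: [0.3512, -0.1742], 0.086: [0.3577, -0.1649], 0.104: [0.3641, -0.1555]}
blob [376.3 278.9] [ 355  238   51   72 1380] {0.054: [0.5797, -0.1808], 0.068: [0.5748, -0.1736], 0.086: [0.5685, -0.1642], 0.104: [0.5622, -0.1549]}
blob [507.6 325.7] [ 437  274  123  103 8961] {0.054: [0.7467, -0.2441], 0.068: [0.7347, -0.2341], 0.086: [0.7192, -0.2213], 0.104: [0.7038, -0.2086]}
blob [308.1 297.4] [285 284  44  26 852] {0.054: [0.4996, -0.2053], 0.068: [0.4981, -0.197], 0.086: [0.4961, -0.1864], 0.104: [0.4942, -0.1757]}
```

View pics/w1.png

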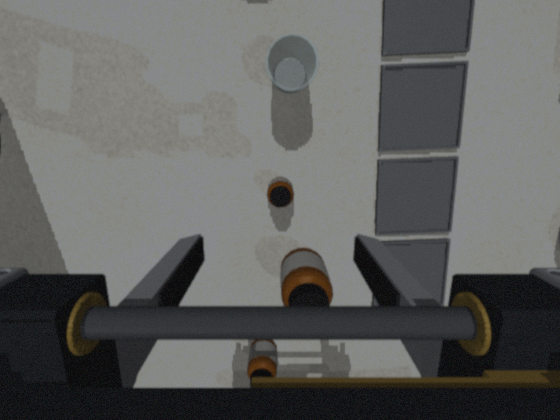

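```bash
python3 - <<'E'
from h import *
T=np.load("pics/w1.npy")
for uv in ((377,160),(458,156),(452,234),(375,235),(379,64),(466,61),(461,151),(378,153)): print(uv, wback(T,uv,.006).round(4))
for q in (((377,160),(458,156),(452,234),(375,235)),((379,64),(466,61),(461,151),(378,153))): print(np.mean([wback(T,u,.006) for u in q],0))
E
```

```text
(377, 160) [ 0.5847 -0.0458  0.006 ]
(458, 156) [ 0.6832 -0.0409  0.006 ]
(452, 234) [ 0.69   -0.1414  0.006 ]
(375, 235) [ 0.5898 -0.1428  0.006 ]
(379, 64) [0.5782 0.0626 0.006 ]
(466, 61) [0.6767 0.0658 0.006 ]
(461, 151) [ 0.6859 -0.0349  0.006 ]
(378, 153) [ 0.5852 -0.0373  0.006 ]
[ 0.63691839 -0.09272479  0.006     ]
[0.63152077 0.0140598  0.006     ]
```

play_rows --moves '[{"claw": 1, "linear": [0, 1, 50], "turn": [0, 0, 0]}, {"claw": 1, "linear": [0, 1, 100], "turn": [0, 0, 0]}, {"claw": 1, "linear": [0.5, 1, 145], "turn": [0, 0, 0]}, {"claw": 1, "linear": [0.5, 1, 175], "turn": [0, 0, 0]}, {"claw": 1, "linear": [0.5, 1, 191], "turn": [0, 0, 0]}, {"claw": 1, "linear": [0.5, 1, 196], "turn": [0, 0, 0]}, {"claw": 0.6, "linear": [0.5, 1, 196], "turn": [0, 0, 0]}, {"claw": 0.4, "linear": [0.5, 1, 196], "turn": [0, 0, 0]}]'

```text
time_s: 2.78
ee_pos: [0.4654, -0.0809, 0.0103]
eef_rot: [3.14, 0.001, 1.572]
force: [0.6, 0.5, 0.8]
grip_width: 0.0776
```

play_rows --force 10 --moves '[{"claw": 0.2, "linear": [0, 0, 0], "turn": [0, 0, 0]}, {"claw": 0.2, "linear": [0, 0, 0], "turn": [0, 0, 0]}, {"claw": 0.2, "linear": [0, 0, 0], "turn": [0, 0, 0]}, {"claw": 0.2, "linear": [0, 0, 0], "turn": [0, 0, 0]}]'

```text
time_s: 3.28
ee_pos: [0.4654, -0.0809, 0.0103]
eef_rot: [3.141, 0.001, 1.572]
force: [-1.0, 0.3, 0.4]
grip_width: 0.0374
```

play_rows --force 10 --moves '[{"claw": 0.2, "linear": [0, 0, 0], "turn": [0, 0, 0]}, {"claw": 0.2, "linear": [0, 0, 0], "turn": [0, 0, 0]}, {"claw": 0.2, "linear": [0, 0, 0], "turn": [0, 0, 0]}, {"claw": 0.2, "linear": [0, 0, -10], "turn": [0, 0, 0]}, {"claw": 0.2, "linear": [0, 0, -30], "turn": [0, 0, 0]}, {"claw": 0.2, "linear": [0, 0, -60], "turn": [0, 0, 0]}, {"claw": 0.2, "linear": [0, 0, -100], "turn": [0, 0, 0]}, {"claw": 0.2, "linear": [0, 0, -120], "turn": [0, 0, 0]}]'

```text
time_s: 4.28
ee_pos: [0.4658, -0.0809, 0.133]
eef_rot: [3.138, 0.002, 1.572]
force: [-0.4, -0.1, -1.3]
grip_width: 0.0314
```

play_rows --moves '[{"claw": 0.2, "linear": [-15, 22, -5], "turn": [0, 0, 0]}, {"claw": 0.2, "linear": [-45, 66, -5], "turn": [0, 0, 0]}, {"claw": 0.2, "linear": [-75, 110, -5], "turn": [0, 0, 0]}, {"claw": 0.2, "linear": [-102, 150, -5], "turn": [0, 0, 0]}, {"claw": 0.2, "linear": [-116, 170, 0], "turn": [0, 0, 0]}, {"claw": 0.2, "linear": [-119.5, 175.8, 0], "turn": [0.003, 0, 0]}, {"claw": 0.2, "linear": [-119.5, 175.8, 0], "turn": [0.003, 0, 0]}]'

```text
time_s: 5.15
ee_pos: [0.6414, -0.2, 0.1342]
eef_rot: [3.141, 0.002, 1.572]
force: [-0.3, 0.7, 0.0]
grip_width: 0.0314
```

```bash
python3 - <<'E'
from h import *
T,im=wcam("w2"); print(T[:3,3])
E
```

```text
[ 0.64142148 -0.19997233  0.13416568]
```

View pics/w2.png

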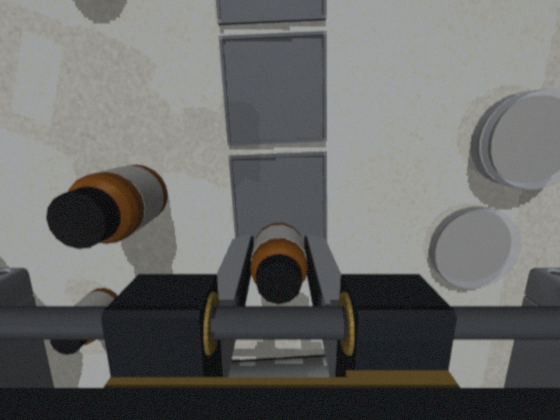

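play_rows --moves '[{"claw": 0.2, "linear": [0, 0, 25], "turn": [0, 0, 0]}, {"claw": 0.2, "linear": [0, 0, 60], "turn": [0, 0, 0]}, {"claw": 0.2, "linear": [0, 0, 90], "turn": [0, 0, 0]}, {"claw": 0.2, "linear": [0, 0, 108], "turn": [0, 0, 0]}, {"claw": 0.2, "linear": [0, 0, 114], "turn": [0, 0, 0]}, {"claw": 0.2, "linear": [0, 0, 118], "turn": [0, 0, 0]}, {"claw": 0.2, "linear": [0, 0, 118], "turn": [0, 0, 0]}]'

```text
time_s: 6.08
ee_pos: [0.6417, -0.2001, 0.0171]
eef_rot: [3.14, 0.002, 1.572]
force: [-0.3, -0.0, -0.2]
grip_width: 0.0314
```

play_rows --moves '[{"claw": 0.2, "linear": [0, 0, 1.5], "turn": [0, 0, 0]}, {"claw": 0.2, "linear": [0, 0, 3], "turn": [0, 0, 0]}, {"claw": 0.2, "linear": [0, 0, 4], "turn": [0, 0, 0]}, {"claw": 0.2, "linear": [0, 0, 4], "turn": [0, 0, 0]}]'

```text
time_s: 6.58
ee_pos: [0.6418, -0.2001, 0.0133]
eef_rot: [3.14, 0.002, 1.572]
force: [-0.7, 0.7, 2.5]
grip_width: 0.0315
```

Contact (2.5 N). Release and rise.

play_rows --moves '[{"claw": 0.4, "linear": [0, 0, 0], "turn": [0, 0, 0]}, {"claw": 0.6, "linear": [0, 0, 0], "turn": [0, 0, 0]}, {"claw": 0.7, "linear": [0, 0, 0], "turn": [0, 0, 0]}, {"claw": 0.8, "linear": [0, 0, -20], "turn": [0, 0, 0]}, {"claw": 1, "linear": [0, 0, -60], "turn": [0, 0, 0]}, {"claw": 1, "linear": [0, 0, -120], "turn": [0, 0, 0]}, {"claw": 1, "linear": [0, 0, -180], "turn": [0, 0, 0]}, {"claw": 1, "linear": [0, 0, -190], "turn": [0, 0, 0]}]'

```text
time_s: 7.58
ee_pos: [0.6426, -0.2001, 0.2101]
eef_rot: [3.131, 0.005, 1.572]
force: [0.0, -0.3, 0.4]
grip_width: 0.0938
```

play_rows --moves '[{"claw": 1, "linear": [-8, -50, 0], "turn": [0.008, 0, 0]}, {"claw": 1, "linear": [-35, -95, 0], "turn": [0.008, 0, 0]}, {"claw": 1, "linear": [-65, -140, 0], "turn": [0.008, 0, 0]}, {"claw": 1, "linear": [-95, -180, 0], "turn": [0.008, 0, 0]}, {"claw": 1, "linear": [-118, -201, 0], "turn": [0.008, 0, 0]}, {"claw": 1, "linear": [-118, -201, 0], "turn": [0.008, 0, 0]}, {"claw": 1, "linear": [-118, -201, 0], "turn": [0.008, 0, 0]}]'

```text
time_s: 8.45
ee_pos: [0.4421, -0.3179, 0.2087]
eef_rot: [3.139, 0.005, 1.572]
force: [1.0, 0.7, 0.1]
grip_width: 0.0937
```

```bash
python3 - <<'E'
from h import *
T,im=wcam("w3"); print(T[:3,3]); caps(im,T)
E
```

```text
[ 0.442077   -0.31786638  0.20871694]
blob [339.2  65.9] [ 314   39   51   55 2167] {0.054: [0.5033, -0.1845], 0.068: [0.5007, -0.1871], 0.086: [0.4974, -0.1904], 0.104: [0.494, -0.1937]}
blob [471.6  85.1] [459  74  27  24 500] {0.054: [0.6393, -0.2022], 0.068: [0.631, -0.2041], 0.086: [0.6203, -0.2064], 0.104: [0.6096, -0.2087]}
blob [277.5 199.1] [265 187  26  25 527] {0.054: [0.4414, -0.3218], 0.068: [0.4414, -0.3186], 0.086: [0.4414, -0.3144], 0.104: [0.4415, -0.3103]}
blob [179.5 279.2] [ 143  238   60   71 1458] {0.054: [0.3242, -0.4203], 0.068: [0.3292, -0.4129], 0.086: [0.3355, -0.4035], 0.104: [0.3419, -0.394]}
blob [375.2 281.3] [ 354  238   54   71 1611] {0.054: [0.559, -0.423], 0.068: [0.5541, -0.4155], 0.086: [0.5477, -0.4059], 0.104: [0.5414, -0.3963]}
blob [503.6 323.6] [ 415  274  145  103 9520] {0.054: [0.7246, -0.4811], 0.068: [0.7126, -0.4712], 0.086: [0.6973, -0.4584], 0.104: [0.682, -0.4457]}
```

View pics/w3.png

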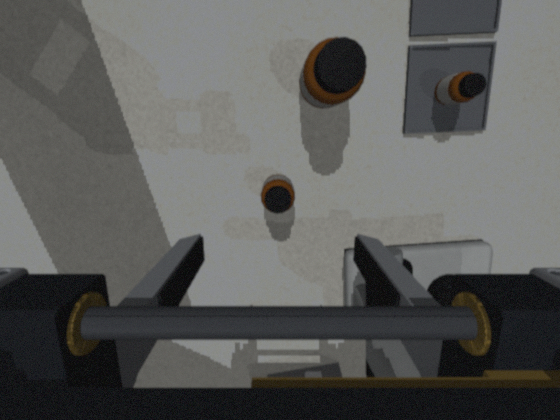

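play_rows --moves '[{"claw": 1, "linear": [0, -0.5, 50], "turn": [0, 0, 0]}, {"claw": 1, "linear": [0, -0.5, 100], "turn": [0, 0, 0]}, {"claw": 1, "linear": [-0.4, -0.5, 145], "turn": [0, 0, 0]}, {"claw": 0.8, "linear": [-0.4, -0.5, 175], "turn": [0, 0, 0]}, {"claw": 0.6, "linear": [-0.4, -0.5, 190], "turn": [0, 0, 0]}, {"claw": 0.55, "linear": [-0.4, -0.5, 195], "turn": [0, 0, 0]}, {"claw": 0.5, "linear": [-0.4, -0.5, 195], "turn": [0, 0, 0]}, {"claw": 0.45, "linear": [-0.4, -0.5, 195], "turn": [0, 0, 0]}]'

```text
time_s: 9.5
ee_pos: [0.4427, -0.3194, 0.0147]
eef_rot: [3.138, 0.006, 1.573]
force: [0.3, 0.2, 0.1]
grip_width: 0.0476
```

play_rows --force 12 --moves '[{"claw": 0.3, "linear": [0, 0, 0], "turn": [0, 0, 0]}, {"claw": 0.3, "linear": [0, 0, 0], "turn": [0, 0, 0]}, {"claw": 0.3, "linear": [0, 0, 0], "turn": [0, 0, 0]}, {"claw": 0.3, "linear": [0, 0, 0], "turn": [0, 0, 0]}]'

```text
time_s: 10.0
ee_pos: [0.4429, -0.3195, 0.0151]
eef_rot: [3.137, 0.006, 1.573]
force: [-1.4, 1.2, 5.8]
grip_width: 0.0393
```

play_rows --moves '[{"claw": 0.3, "linear": [0, 0, 0], "turn": [0, 0, 0]}, {"claw": 0.3, "linear": [0, 0, -10], "turn": [0, 0, 0]}, {"claw": 0.3, "linear": [0, 0, -30], "turn": [0.0045, 0.006, 0]}, {"claw": 0.3, "linear": [0, 0, -60], "turn": [0.0045, 0.006, 0]}, {"claw": 0.3, "linear": [0, 0, -100], "turn": [0.0045, 0.006, 0]}, {"claw": 0.3, "linear": [0, 0, -125], "turn": [0.0045, 0.006, 0]}, {"claw": 0.3, "linear": [0, 0, -125], "turn": [0.0045, 0.006, 0]}]'

```text
time_s: 10.88
ee_pos: [0.4429, -0.3192, 0.1418]
eef_rot: [3.139, 0.003, 1.573]
force: [0.5, -0.1, -1.9]
grip_width: 0.0395
```

play_rows --moves '[{"claw": 0.3, "linear": [20, 17, -5], "turn": [0, 0, 0]}, {"claw": 0.3, "linear": [58, 50, -5], "turn": [0, 0, 0]}, {"claw": 0.3, "linear": [97, 83, -5], "turn": [0, 0, 0]}, {"claw": 0.3, "linear": [136, 117, -5], "turn": [0, 0, 0]}, {"claw": 0.3, "linear": [175, 150, -5], "turn": [0, 0, 0]}, {"claw": 0.3, "linear": [210, 180, -5], "turn": [0, 0, 0]}, {"claw": 0.3, "linear": [226, 194, 0], "turn": [0, 0, 0]}, {"claw": 0.3, "linear": [226, 194, 0], "turn": [0, 0, 0]}]'

```text
time_s: 11.88
ee_pos: [0.6362, -0.0921, 0.1396]
eef_rot: [-3.141, 0.002, 1.574]
force: [0.3, -0.2, -1.7]
grip_width: 0.0392
```

play_rows --moves '[{"claw": 0.3, "linear": [-1, 0.7, 25], "turn": [0, 0, 0]}, {"claw": 0.3, "linear": [-1, 0.7, 60], "turn": [0, 0, 0]}, {"claw": 0.3, "linear": [-1, 0.7, 90], "turn": [0, 0, 0]}, {"claw": 0.3, "linear": [-1, 0.7, 108], "turn": [0, 0, 0]}, {"claw": 0.3, "linear": [-1, 0.7, 114], "turn": [0, 0, 0]}, {"claw": 0.3, "linear": [-1, 0.7, 118], "turn": [0, 0, 0]}, {"claw": 0.3, "linear": [-1, 0.7, 118], "turn": [0, 0, 0]}]'

```text
time_s: 12.75
ee_pos: [0.6371, -0.0935, 0.0223]
eef_rot: [3.141, 0.002, 1.574]
force: [0.1, 0.8, -0.6]
grip_width: 0.0394
```

play_rows --moves '[{"claw": 0.3, "linear": [0, 0, 1.5], "turn": [0, 0, 0]}, {"claw": 0.3, "linear": [0, 0, 3], "turn": [0, 0, 0]}, {"claw": 0.3, "linear": [0, 0, 4], "turn": [0, 0, 0]}, {"claw": 0.3, "linear": [0, 0, 4.5], "turn": [0, 0, 0]}]'

```text
time_s: 13.25
ee_pos: [0.6372, -0.0935, 0.0182]
eef_rot: [3.141, 0.002, 1.574]
force: [-2.5, 1.6, 6.4]
grip_width: 0.0397
```

play_rows --moves '[{"claw": 0.5, "linear": [0, 0, 0], "turn": [0, 0, 0]}, {"claw": 0.6, "linear": [0, 0, 0], "turn": [0, 0, 0]}, {"claw": 0.75, "linear": [0, 0, 0], "turn": [0, 0, 0]}, {"claw": 0.8, "linear": [0, 0, -20], "turn": [0, 0, 0]}, {"claw": 1, "linear": [0, 0, -60], "turn": [0, 0, 0]}, {"claw": 1, "linear": [0, 0, -120], "turn": [0, 0, 0]}, {"claw": 1, "linear": [0, 0, -180], "turn": [0, 0, 0]}, {"claw": 1, "linear": [0, 0, -200], "turn": [0, 0, 0]}]'

```text
time_s: 14.25
ee_pos: [0.6379, -0.0931, 0.2244]
eef_rot: [3.134, 0.004, 1.574]
force: [-0.6, -0.8, -0.2]
grip_width: 0.0942
```

play_rows --moves '[{"claw": 1, "linear": [40, -20, 0], "turn": [0.005, 0, 0]}, {"claw": 1, "linear": [90, -44, 0], "turn": [0.005, 0, 0]}, {"claw": 1, "linear": [140, -69, 0], "turn": [0.005, 0, 0]}, {"claw": 1, "linear": [190, -93, 0], "turn": [0.005, 0, 0]}, {"claw": 1, "linear": [240, -118, 0], "turn": [0.005, 0, 0]}, {"claw": 1, "linear": [290, -142, 0], "turn": [0.005, 0, 0]}, {"claw": 1, "linear": [340, -167, 0], "turn": [0.005, 0, 0]}, {"claw": 1, "linear": [390, -191, 0], "turn": [0.005, 0, 0]}]'

```text
time_s: 15.25
ee_pos: [0.4445, 0.2977, 0.2231]
eef_rot: [3.137, 0.003, 1.574]
force: [1.1, 1.1, 0.2]
grip_width: 0.094
```

play_rows --moves '[{"claw": 1, "linear": [45, -22, 0], "turn": [0, 0, 0]}, {"claw": 1, "linear": [45, -22, 0], "turn": [0, 0, 0]}, {"claw": 1, "linear": [45, -22, 0], "turn": [0, 0, 0]}]'

```text
time_s: 15.62
ee_pos: [0.4226, 0.3423, 0.2237]
eef_rot: [3.136, 0.003, 1.574]
force: [-0.2, -0.2, 0.3]
grip_width: 0.0942
```

```bash
python3 - <<'E'
from h import *
T,im=wcam("w4"); print(T[:3,3]); caps(im,T)
E
```

```text
[0.42257074 0.34227884 0.22371315]
blob [287.6 206.5] [272 190  33  34 863] {0.054: [0.4343, 0.3264], 0.068: [0.4338, 0.33], 0.086: [0.4331, 0.3345], 0.104: [0.4324, 0.3391]}
blob [175.5 281.8] [ 116  237   87   74 1647] {0.054: [0.295, 0.2288], 0.068: [0.3001, 0.2362], 0.086: [0.3067, 0.2458], 0.104: [0.3132, 0.2554]}
```

View pics/w4.png

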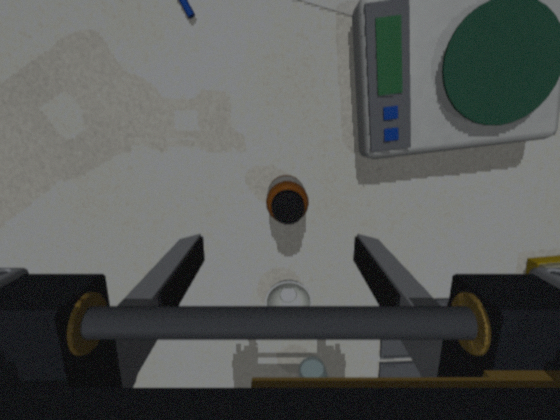

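```bash
python3 - <<'E'
from h import *
T=np.load("pics/w4.npy")
print(T)
print(wback(T,(289,295),.02), wback(T,(313,368),.07))
im=cv2.imread("pics/side0.png")
for y in (.3271,.3345): print(proj("side",[.4325,y,.086]),proj("side",[.4325,y,0]), proj("top",[.4325,y,.086]))
for n,p in (("small",(.4652,-.0812,.054)),("med",(.4415,-.3183,.068))): print(n,proj("side",p),proj("top",p))
c=im[130:190,195:265]; cv2.imwrite("pics/s0c.png",cv2.convertScaleAbs(cv2.resize(c,None,fx=9,fy=9,interpolation=cv2.INTER_CUBIC),alpha=1.6))
T,i2=wcam("w5"); print(T[:3,3]); caps(i2,T)
cv2.imwrite("pics/top1.png",vision.camera("top"))
E
```

```text
[[-0.00348163  0.99997997  0.0052855   0.42257074]
 [ 0.99999063  0.00349518 -0.00255564  0.34227884]
 [-0.00257407  0.00527656 -0.99998277  0.22371315]
 [ 0.          0.          0.          1.        ]]
[0.43901214 0.19066668 0.02      ] [0.4692347 0.1143475 0.07     ]
[226.21478514 147.2984825 ] [228.16858443 170.85299664] [167.65808046 244.62879906]
[226.1071948  146.23369103] [228.05640767 169.72428296] [164.88045003 244.63390399]
small [248.59117465 235.46847868] [320.53552676 232.84432976]
med [247.08011949 308.52392547] [409.20731201 241.12390864]
[0.42286505 0.3418823  0.22353139]
blob [287.3 206.1] [272 190  32  33 863] {0.054: [0.4342, 0.3266], 0.068: [0.4337, 0.3301], 0.086: [0.4331, 0.3346], 0.104: [0.4325, 0.3391]}
blob [175.2 282. ] [ 115  237   88   74 1663] {0.054: [0.2949, 0.2284], 0.068: [0.3, 0.2359], 0.086: [0.3066, 0.2455], 0.104: [0.3131, 0.2551]}
```

View pics/s0c.png

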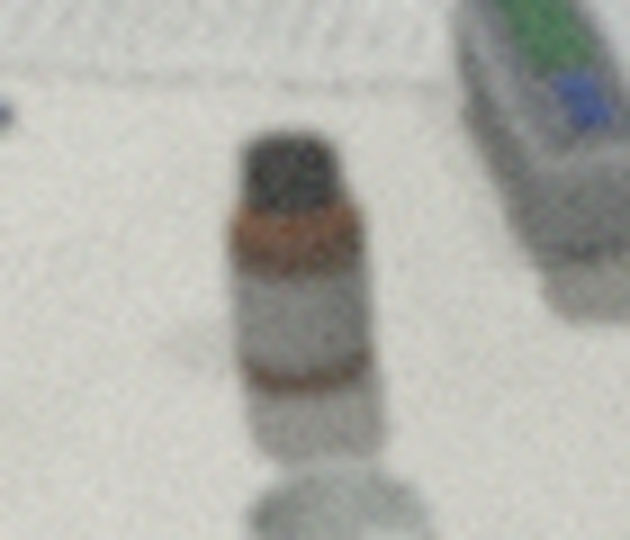

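View pics/top1.png

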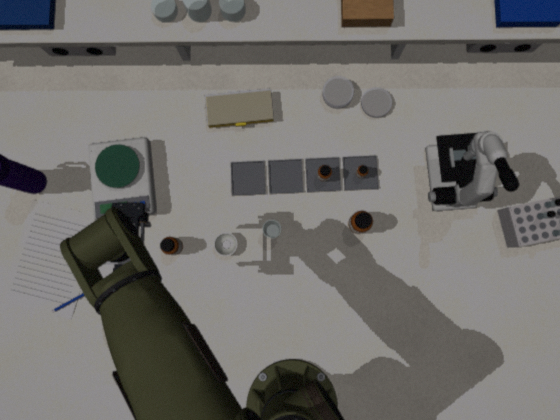

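play_rows --moves '[{"claw": 1, "linear": [-5, 5, 40], "turn": [0.0025, 0.005, 0]}, {"claw": 1, "linear": [-11, 10, 80], "turn": [0.0025, 0.005, 0]}, {"claw": 1, "linear": [-11, 10, 95], "turn": [0.0025, 0.005, 0]}, {"claw": 1, "linear": [-11, 10, 95], "turn": [0.0025, 0.005, 0]}]'

```text
time_s: 16.27
ee_pos: [0.4336, 0.3302, 0.1284]
eef_rot: [3.14, -0.002, 1.572]
force: [0.1, 0.7, 1.0]
grip_width: 0.0937
```

```bash
python3 - <<'E'
from h import *
T,im=wcam("w6"); print(T[:3,3]); caps(im,T)
E
```

```text
[0.43362329 0.33019673 0.12839112]
blob [278.  221.6] [ 256  198   46   48 1724] {0.054: [0.4335, 0.3253], 0.068: [0.4335, 0.3295], 0.086: [0.4335, 0.3349], 0.104: [0.4335, 0.3403]}
blob [176.4 281. ] [ 117  237   86   73 1590] {0.054: [0.3412, 0.2689], 0.068: [0.3463, 0.2762], 0.086: [0.3529, 0.2856], 0.104: [0.3594, 0.2951]}
blob [380.2 281. ] [ 354  238   91   72 1504] {0.054: [0.5264, 0.269], 0.068: [0.5213, 0.2764], 0.086: [0.5146, 0.2858], 0.104: [0.508, 0.2952]}
blob [507.7 325.8] [ 437  274  123  105 8973] {0.054: [0.6512, 0.2225], 0.068: [0.6391, 0.2324], 0.086: [0.6236, 0.2452], 0.104: [0.6081, 0.2579]}
```

View pics/w6.png

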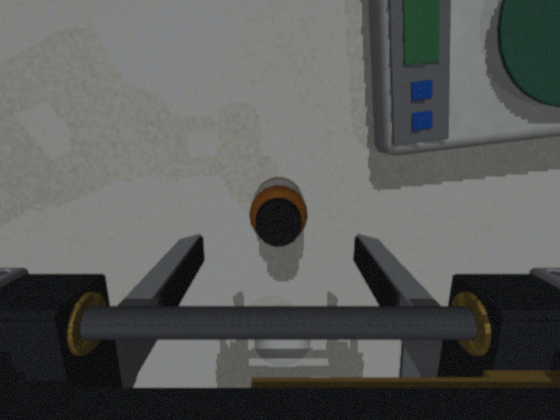

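play_rows --moves '[{"claw": 1, "linear": [2, 0, 25], "turn": [0, -0.002, 0]}, {"claw": 1, "linear": [2, 0, 60], "turn": [0, -0.002, 0]}, {"claw": 1, "linear": [2, 0, 90], "turn": [0, -0.002, 0]}, {"claw": 0.8, "linear": [2, 0, 102], "turn": [0, -0.002, 0]}, {"claw": 0.7, "linear": [2, 0, 104], "turn": [0, -0.002, 0]}, {"claw": 0.6, "linear": [2, 0, 104], "turn": [0, -0.002, 0]}, {"claw": 0.58, "linear": [2, 0, 104], "turn": [0, -0.002, 0]}]'

```text
time_s: 17.2
ee_pos: [0.4348, 0.3333, 0.0265]
eef_rot: [3.137, -0.002, 1.572]
force: [0.4, -0.1, -0.3]
grip_width: 0.0574
```

```bash
python3 - <<'E'
from h import *
T,im=wcam("w7"); print(T[:3,3]); caps(im,T)
print(get_obs()["force"],get_obs()["grip_width"])
E
```

```text
[0.43475494 0.33326541 0.02647953]
blob [217.6 278.4] [198 238  35  70 889] {0.054: [0.4018, 0.327], 0.068: [0.4048, 0.3342], 0.086: [0.4087, 0.3434], 0.104: [0.4125, 0.3526]}
blob [338.7 277.9] [325 238  31  70 860] {0.054: [0.4674, 0.3272], 0.068: [0.4643, 0.3344], 0.086: [0.4603, 0.3436], 0.104: [0.4563, 0.3528]}
blob [275.9 281.6] [ 237  250   78   58 3844] {0.054: [0.4334, 0.3251], 0.068: [0.4334, 0.3324], 0.086: [0.4335, 0.3419], 0.104: [0.4336, 0.3514]}
blob [448.9 325.9] [ 378  275  138  102 9977] {0.054: [0.5314, 0.2975], 0.068: [0.5223, 0.3074], 0.086: [0.5107, 0.3202], 0.104: [0.499, 0.3329]}
[-0.27877252  0.0153982  -0.97374754] 0.05561104059861062
```

View pics/w7.png

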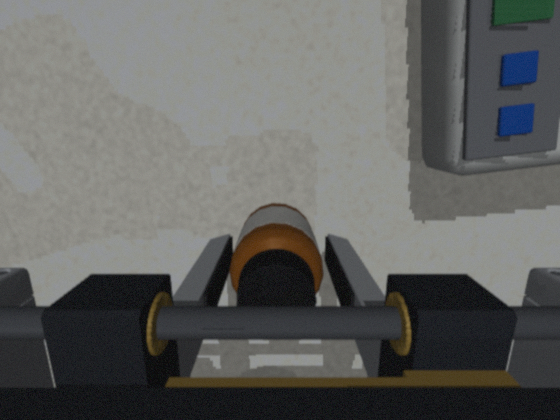

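play_rows --force 18 --moves '[{"claw": 0.4, "linear": [0, 0, 0], "turn": [0, 0, 0]}, {"claw": 0.4, "linear": [0, 0, 0], "turn": [0, 0, 0]}, {"claw": 0.4, "linear": [0, 0, 0], "turn": [0, 0, 0]}, {"claw": 0.4, "linear": [0, 0, 0], "turn": [0, 0, 0]}]'

```text
time_s: 17.75
ee_pos: [0.4347, 0.3333, 0.0265]
eef_rot: [3.137, -0.002, 1.572]
force: [-1.1, 0.9, 3.5]
grip_width: 0.049
```

play_rows --moves '[{"claw": 0.4, "linear": [0, 0, -8], "turn": [0, 0, 0]}, {"claw": 0.4, "linear": [0, 0, -25], "turn": [0.004, 0, 0]}, {"claw": 0.4, "linear": [0, 0, -55], "turn": [0.004, 0, 0]}, {"claw": 0.4, "linear": [-15, 9, -90], "turn": [0.004, 0, 0]}, {"claw": 0.4, "linear": [-50, 31, -115], "turn": [0.004, 0, 0]}, {"claw": 0.4, "linear": [-95, 59, -115], "turn": [0.004, 0, 0]}, {"claw": 0.4, "linear": [-140, 87, -115], "turn": [0.004, 0, 0]}, {"claw": 0.4, "linear": [-185, 115, -115], "turn": [0.004, 0, 0]}]'

```text
time_s: 18.75
ee_pos: [0.5501, 0.1467, 0.1421]
eef_rot: [3.141, -0.002, 1.572]
force: [-0.2, 0.3, -1.3]
grip_width: 0.049
```

play_rows --moves '[{"claw": 0.4, "linear": [-45, 28, 0], "turn": [0, 0, 0]}, {"claw": 0.4, "linear": [-90, 56, 0], "turn": [0, 0, 0]}, {"claw": 0.4, "linear": [-122, 76, 0], "turn": [0, 0, 0]}, {"claw": 0.4, "linear": [-131, 82, 0], "turn": [0, 0, 0]}, {"claw": 0.4, "linear": [-131, 82, 0], "turn": [0, 0, 0]}, {"claw": 0.4, "linear": [-131, 82, 0], "turn": [0, 0, 0]}]'

```text
time_s: 19.5
ee_pos: [0.6318, 0.017, 0.142]
eef_rot: [3.141, -0.002, 1.573]
force: [-0.3, 0.3, -1.5]
grip_width: 0.0496
```

```bash
python3 - <<'E'
from h import *
T,im=wcam("w8"); print(T[:3,3],get_obs()["eef_rot"]); caps(im,T)
E
```

```text
[0.6318074  0.01700224 0.14203057] [ 3.14087572e+00 -1.93886054e-03  1.57364035e+00]
blob [224.9 280.9] [214 238  25  70 616] {0.054: [0.5809, -0.0514], 0.068: [0.5835, -0.0441], 0.086: [0.587, -0.0346], 0.104: [0.5904, -0.0252]}
blob [331.8 281.3] [319 238  24  70 576] {0.054: [0.6833, -0.0516], 0.068: [0.6806, -0.0442], 0.086: [0.6771, -0.0348], 0.104: [0.6736, -0.0253]}
blob [279.1 281.3] [ 241  250   78   58 3766] {0.054: [0.6327, -0.0517], 0.068: [0.6327, -0.0443], 0.086: [0.6326, -0.0349], 0.104: [0.6325, -0.0254]}
blob [429.5 325.6] [ 364  276  132  101 8114] {0.054: [0.783, -0.0997], 0.068: [0.775, -0.0898], 0.086: [0.7648, -0.0771], 0.104: [0.7546, -0.0644]}
```

View pics/w8.png

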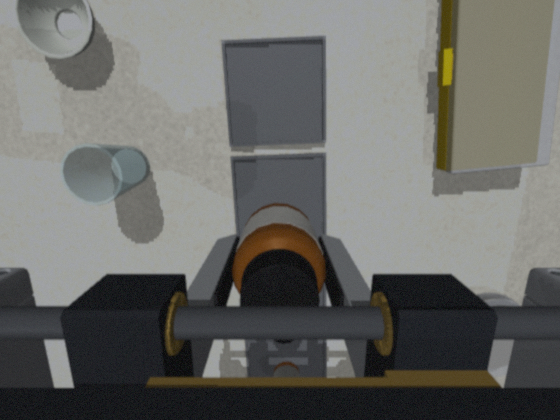

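```bash
python3 - <<'E'
from h import *
T=np.load("pics/w8.npy")
for uv in ((223,41),(326,37),(326,143),(230,147),(232,156),(326,152)): print(uv, wback(T,uv,.006).round(4))
print(np.mean([wback(T,u,.006) for u in ((223,41),(326,37),(326,143),(230,147))],0))
i=info("wrist"); W=T@i["mount"]
for dy in (0,.003,.006):
  for z in (.077,.086): 
    P=[]
    for a in np.linspace(0,2*np.pi,60): 
        p=np.linalg.inv(W)@np.array([.6323+.018*np.cos(a),.017+dy+.018*np.sin(a),.1420-.0265+z,1]); P.append((i["camera_matrix"]@(p[:3]/p[2]))[:2])
    P=np.array(P); print(dy,z,P.min(0),P.max(0))
E
```

```text
(223, 41) [0.5797 0.1692 0.006 ]
(326, 37) [0.6757 0.1729 0.006 ]
(326, 143) [0.6797 0.0764 0.006 ]
(230, 147) [0.5828 0.0721 0.006 ]
(232, 156) [0.5845 0.0631 0.006 ]
(326, 152) [0.68   0.0674 0.006 ]
[0.62943988 0.12263019 0.006     ]
0 0.077 [240.46133136 252.90933802] [318.19146364 323.24309761]
0 0.086 [237.96188956 261.21438006] [320.8090591  335.49052994]
0.003 0.077 [240.28379868 246.63455576] [318.42088335 317.70690461]
0.003 0.086 [237.75862384 254.55813819] [321.06824884 329.66612214]
0.006 0.077 [240.10439522 240.29162227] [318.65271589 312.11425977]
0.006 0.086 [237.55307344 247.82462614] [321.33034577 323.77850197]
```

play_rows --moves '[{"claw": 0.4, "linear": [-3.5, 0.5, 25], "turn": [0, 0, 0]}, {"claw": 0.4, "linear": [-3.5, 0.5, 60], "turn": [0, 0, 0]}, {"claw": 0.4, "linear": [-3.5, 0.5, 88], "turn": [0, 0, 0]}, {"claw": 0.4, "linear": [-3.5, 0.5, 102], "turn": [0, 0, 0]}, {"claw": 0.4, "linear": [-3.5, 0.5, 107], "turn": [0, 0, 0]}, {"claw": 0.4, "linear": [-3.5, 0.5, 109], "turn": [0, 0, 0]}, {"claw": 0.4, "linear": [-3.5, 0.5, 109], "turn": [0, 0, 0]}]'

```text
time_s: 20.42
ee_pos: [0.6328, 0.0138, 0.034]
eef_rot: [3.14, -0.002, 1.574]
force: [0.1, -0.1, -2.4]
grip_width: 0.0487
```

play_rows --moves '[{"claw": 0.4, "linear": [0, -0.3, 1.5], "turn": [0, 0, 0]}, {"claw": 0.4, "linear": [0, -0.3, 3], "turn": [0, 0, 0]}, {"claw": 0.4, "linear": [0, -0.3, 4], "turn": [0, 0, 0]}, {"claw": 0.4, "linear": [0, -0.3, 4.7], "turn": [0, 0, 0]}, {"claw": 0.4, "linear": [0, -0.3, 4.7], "turn": [0, 0, 0]}]'

```text
time_s: 21.05
ee_pos: [0.6325, 0.0138, 0.0296]
eef_rot: [3.14, -0.002, 1.574]
force: [-3.5, 0.8, 3.8]
grip_width: 0.0489
```

play_rows --moves '[{"claw": 0.6, "linear": [0, 0, 0], "turn": [0, 0, 0]}, {"claw": 0.75, "linear": [0, 0, 0], "turn": [0, 0, 0]}, {"claw": 0.9, "linear": [0, 0, 0], "turn": [0, 0, 0]}, {"claw": 0.9, "linear": [0, 0, -20], "turn": [0, 0, 0]}, {"claw": 1, "linear": [0, 0, -60], "turn": [0, 0, 0]}, {"claw": 1, "linear": [0, 0, -120], "turn": [0, 0, 0]}, {"claw": 1, "linear": [0, 0, -180], "turn": [0, 0, 0]}, {"claw": 1, "linear": [0, 0, -195], "turn": [0, 0, 0]}]'

```text
time_s: 22.05
ee_pos: [0.6332, 0.0134, 0.2307]
eef_rot: [3.132, -0.002, 1.574]
force: [-0.2, -0.0, -0.5]
grip_width: 0.0938
```

```bash
python3 - <<'E'
from h import *
T,im=wcam("w9"); print(T[:3,3],get_obs()["eef_rot"]); caps(im,T)
E
```

```text
[0.63319411 0.013391   0.23066772] [ 3.13290153e+00 -1.59286836e-03  1.57371808e+00]
blob [276.5 198.8] [261 182  32  35 884] {0.054: [0.6326, 0.006], 0.068: [0.6326, 0.0091], 0.086: [0.6325, 0.0131], 0.104: [0.6324, 0.0171]}
blob [179.9 279. ] [ 142  238   61   71 1435] {0.054: [0.5102, -0.0986], 0.068: [0.5149, -0.0913], 0.086: [0.5211, -0.082], 0.104: [0.5272, -0.0728]}
blob [375.9 277.8] [ 355  238   46   71 1325] {0.054: [0.7599, -0.0972], 0.068: [0.7549, -0.09], 0.086: [0.7484, -0.0808], 0.104: [0.7418, -0.0716]}
blob [280.  279.5] [269 268  23  24 443] {0.054: [0.6373, -0.0994], 0.068: [0.6371, -0.0921], 0.086: [0.6368, -0.0828], 0.104: [0.6365, -0.0735]}
blob [508.1 325.8] [ 437  274  123  103 8863] {0.054: [0.9436, -0.1678], 0.068: [0.9312, -0.1579], 0.086: [0.9154, -0.1451], 0.104: [0.8996, -0.1323]}
blob [164.6 363.3] [ 146  345   39   38 1151] {0.054: [0.4797, -0.2251], 0.068: [0.4856, -0.2129], 0.086: [0.4933, -0.1972], 0.104: [0.501, -0.1815]}
```

View pics/w9.png

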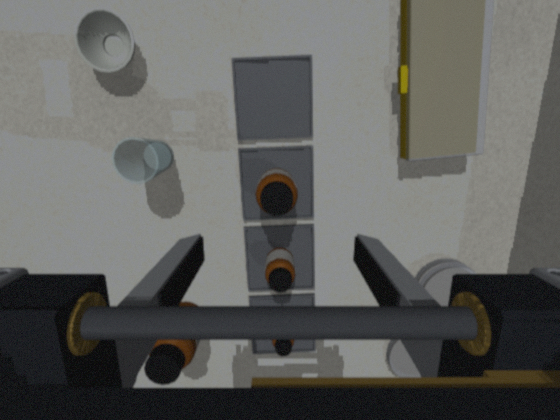

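play_rows --moves '[{"claw": 1, "linear": [-40, -27, 0], "turn": [0.008, 0, 0]}, {"claw": 1, "linear": [-80, -54, 0], "turn": [0.008, 0, 0]}, {"claw": 1, "linear": [-120, -81, 0], "turn": [0.008, 0, 0]}, {"claw": 1, "linear": [-165, -112, 0], "turn": [0.008, 0, 0]}, {"claw": 1, "linear": [-195, -132, 0], "turn": [0.008, 0, 0]}, {"claw": 1, "linear": [-204, -138, 0], "turn": [0.008, 0, 0]}, {"claw": 1, "linear": [-204, -138, 0], "turn": [0.008, 0, 0]}]'

```text
time_s: 22.98
ee_pos: [0.4956, -0.1909, 0.228]
eef_rot: [3.142, -0.002, 1.573]
force: [0.2, 0.2, 0.0]
grip_width: 0.094
```

```bash
python3 - <<'E'
from h import *
T,im=wcam("w10"); print(T[:3,3],get_obs()["eef_rot"]); caps(im,T)
E
```

```text
[ 0.49559153 -0.19088032  0.2280312 ] [ 3.14146953e+00 -2.10877798e-03  1.57396048e+00]
blob [420.6   4. ] [406   0  32  11 257] {0.054: [0.6398, 0.0058], 0.068: [0.6341, 0.0009], 0.086: [0.6267, -0.0056], 0.104: [0.6194, -0.012]}
blob [410.5 107.3] [396  94  30  28 666] {0.054: [0.6404, -0.0943], 0.068: [0.6347, -0.0953], 0.086: [0.6273, -0.0966], 0.104: [0.6199, -0.0979]}
blob [279.  201.2] [ 259  181   41   42 1355] {0.054: [0.4963, -0.2006], 0.068: [0.4962, -0.1974], 0.086: [0.4962, -0.1932], 0.104: [0.4962, -0.1891]}
blob [400.2 201.8] [390 193  21  19 312] {0.054: [0.6399, -0.2008], 0.068: [0.6342, -0.1976], 0.086: [0.6268, -0.1935], 0.104: [0.6194, -0.1893]}
blob [177.3 280.2] [ 118  238   85   71 1520] {0.054: [0.3678, -0.3036], 0.068: [0.3729, -0.2963], 0.086: [0.3794, -0.2869], 0.104: [0.386, -0.2775]}
blob [376.6 278.8] [ 355  238   56   72 1375] {0.054: [0.6201, -0.3008], 0.068: [0.6151, -0.2936], 0.086: [0.6088, -0.2843], 0.104: [0.6024, -0.2751]}
blob [507.6 325.8] [ 437  274  123  103 8976] {0.054: [0.7984, -0.3682], 0.068: [0.7863, -0.3583], 0.086: [0.7709, -0.3456], 0.104: [0.7554, -0.3329]}
blob [330.5 364.6] [312 345  38  32 847] {0.054: [0.5676, -0.4295], 0.068: [0.5647, -0.4172], 0.086: [0.561, -0.4014], 0.104: [0.5574, -0.3856]}
blob [391.8 361.9] [375 351  38  26 509] {0.054: [0.6509, -0.4249], 0.068: [0.6447, -0.4128], 0.086: [0.6368, -0.3972], 0.104: [0.6289, -0.3816]}
```

View pics/w10.png

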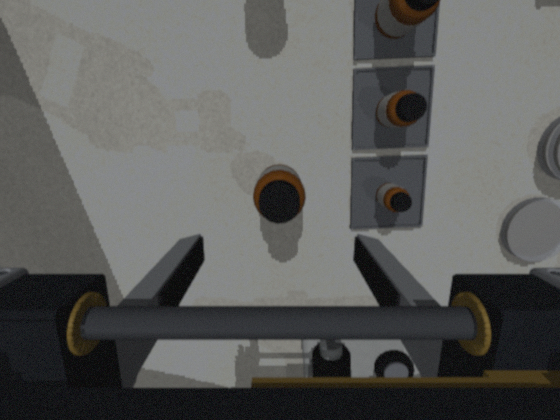

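play_rows --moves '[{"claw": 1, "linear": [1, 0.5, 50], "turn": [0, -0.002, 0]}, {"claw": 1, "linear": [1, 0.5, 100], "turn": [0, -0.002, 0]}, {"claw": 1, "linear": [1, 0.5, 145], "turn": [0, -0.002, 0]}, {"claw": 1, "linear": [1, 0.5, 175], "turn": [0, -0.002, 0]}, {"claw": 0.9, "linear": [1, 0.5, 191], "turn": [0, -0.002, 0]}, {"claw": 0.8, "linear": [1, 0.5, 196], "turn": [0, -0.002, 0]}, {"claw": 0.7, "linear": [1, 0.5, 196], "turn": [0, -0.002, 0]}, {"claw": 0.7, "linear": [1, 0.5, 196], "turn": [0, -0.002, 0]}]'

```text
time_s: 24.02
ee_pos: [0.497, -0.1891, 0.0331]
eef_rot: [3.14, 0.001, 1.574]
force: [-0.2, 0.3, -0.7]
grip_width: 0.0661
```

play_rows --force 25 --moves '[{"claw": 0.5, "linear": [0, 0, 0], "turn": [0, 0, 0]}, {"claw": 0.5, "linear": [0, 0, 0], "turn": [0, 0, 0]}, {"claw": 0.5, "linear": [0, 0, 0], "turn": [0, 0, 0]}, {"claw": 0.5, "linear": [0, 0, 0], "turn": [0, 0, 0]}]'

```text
time_s: 24.52
ee_pos: [0.4972, -0.1893, 0.0336]
eef_rot: [3.139, 0.001, 1.574]
force: [-2.3, 1.0, 5.2]
grip_width: 0.0592
```

play_rows --moves '[{"claw": 0.5, "linear": [0, 0, -8], "turn": [0, 0, 0]}, {"claw": 0.5, "linear": [0, 0, -25], "turn": [0.002, 0, 0]}, {"claw": 0.5, "linear": [0, 0, -55], "turn": [0.002, 0, 0]}, {"claw": 0.5, "linear": [0, 0, -90], "turn": [0.002, 0, 0]}, {"claw": 0.5, "linear": [0, 0, -120], "turn": [0.002, 0, 0]}, {"claw": 0.5, "linear": [0, 0, -135], "turn": [0.002, 0, 0]}, {"claw": 0.5, "linear": [0, 0, -135], "turn": [0.002, 0, 0]}]'

```text
time_s: 25.4
ee_pos: [0.4971, -0.1892, 0.1694]
eef_rot: [3.14, 0.001, 1.574]
force: [0.4, -1.0, -5.1]
grip_width: 0.0593
```

play_rows --moves '[{"claw": 0.5, "linear": [15, 6, 0], "turn": [0, 0, 0]}, {"claw": 0.5, "linear": [50, 21, 0], "turn": [0, 0, 0]}, {"claw": 0.5, "linear": [95, 40, 0], "turn": [0, 0, 0]}, {"claw": 0.5, "linear": [140, 59, 0], "turn": [0, 0, 0]}, {"claw": 0.5, "linear": [185, 78, 0], "turn": [0, 0, 0]}, {"claw": 0.5, "linear": [230, 97, 0], "turn": [0, 0, 0]}, {"claw": 0.5, "linear": [270, 114, 0], "turn": [0, 0, 0]}, {"claw": 0.5, "linear": [300, 127, 0], "turn": [0, 0, 0]}]'

```text
time_s: 26.4
ee_pos: [0.6229, 0.114, 0.1674]
eef_rot: [-3.141, 0.002, 1.575]
force: [0.2, 0.0, -4.2]
grip_width: 0.0588
```

play_rows --moves '[{"claw": 0.5, "linear": [9, 5, 15], "turn": [0, 0, 0]}, {"claw": 0.5, "linear": [9, 5, 50], "turn": [0, 0, 0]}, {"claw": 0.5, "linear": [9, 5, 85], "turn": [0, 0, 0]}, {"claw": 0.5, "linear": [9, 5, 110], "turn": [0, 0, 0]}, {"claw": 0.5, "linear": [9, 5, 121], "turn": [0, 0, 0]}, {"claw": 0.5, "linear": [9, 5, 126], "turn": [0, 0, 0]}, {"claw": 0.5, "linear": [9, 5, 126], "turn": [0, 0, 0]}]'

```text
time_s: 27.28
ee_pos: [0.6279, 0.1228, 0.0417]
eef_rot: [-3.141, 0.002, 1.575]
force: [0.8, 0.5, -3.7]
grip_width: 0.0593
```

play_rows --moves '[{"claw": 0.5, "linear": [0, 0, 1.5], "turn": [0, 0, 0]}, {"claw": 0.5, "linear": [0, 0, 3], "turn": [0, 0, 0]}, {"claw": 0.5, "linear": [0, 0, 4.5], "turn": [0, 0, 0]}, {"claw": 0.5, "linear": [0, 0, 5.5], "turn": [0, 0, 0]}, {"claw": 0.5, "linear": [0, 0, 5.5], "turn": [0, 0, 0]}]'

```text
time_s: 27.9
ee_pos: [0.628, 0.1229, 0.0367]
eef_rot: [-3.141, 0.001, 1.575]
force: [-4.4, 0.6, 2.9]
grip_width: 0.0594
```

play_rows --moves '[{"claw": 0.7, "linear": [0, 0, 0], "turn": [0, 0, 0]}, {"claw": 0.85, "linear": [0, 0, 0], "turn": [0, 0, 0]}, {"claw": 1, "linear": [0, 0, 0], "turn": [0, 0, 0]}, {"claw": 1, "linear": [0, 0, -20], "turn": [0, 0, 0]}, {"claw": 1, "linear": [0, 0, -60], "turn": [0, 0, 0]}, {"claw": 1, "linear": [0, 0, -120], "turn": [0, 0, 0]}, {"claw": 1, "linear": [0, 0, -180], "turn": [0, 0, 0]}, {"claw": 1, "linear": [0, 0, -200], "turn": [0, 0, 0]}]'

```text
time_s: 28.9
ee_pos: [0.6288, 0.1233, 0.243]
eef_rot: [3.134, 0.0, 1.575]
force: [0.4, -0.5, -0.6]
grip_width: 0.0939
```

play_rows --moves '[{"claw": 1, "linear": [45, -30, 0], "turn": [0.007, 0, 0]}, {"claw": 1, "linear": [90, -60, 0], "turn": [0.007, 0, 0]}, {"claw": 1, "linear": [130, -100, 0], "turn": [0.007, 0, 0]}, {"claw": 1, "linear": [170, -140, 0], "turn": [0.007, 0, 0]}, {"claw": 1, "linear": [200, -170, 0], "turn": [0.007, 0, 0]}, {"claw": 1, "linear": [200, -170, 0], "turn": [0.007, 0, 0]}]'

```text
time_s: 29.65
ee_pos: [0.4563, 0.3242, 0.2434]
eef_rot: [3.14, -0.001, 1.579]
force: [0.6, -0.4, -0.2]
grip_width: 0.0938
```

```bash
python3 - <<'E'
from h import *
im=vision.camera("top"); cv2.imwrite("pics/top2.png",im); cv2.imwrite("pics/side2.png",vision.camera("side"))
cv2.imwrite("pics/top2c.png",cv2.convertScaleAbs(cv2.resize(im[140:265,150:430],None,fx=2.8,fy=2.8,interpolation=cv2.INTER_CUBIC),alpha=1.5))
g=cv2.GaussianBlur(im,(3,3),0).max(2)
tg=[(.6416,-.2004),(.6369,-.0925),(.6323,.0154),(.6276,.1233)]
for t,h in zip(tg,(.057,.071,.089,.107)):
    u=proj("top",[*t,h]); x0,y0=int(u[0])-13,int(u[1])-13
    m=np.zeros_like(g); m[y0:y0+26,x0:x0+26]=g[y0:y0+26,x0:x0+26]<36
    nl,l,s,c=cv2.connectedComponentsWithStats(m); k=1+np.argmax(s[1:,4]); print(t,back("top",c[k],h).round(4),s[k])
E
```

```text
(0.6416, -0.2004) [ 0.641  -0.2011  0.057 ] [360 166   8   7  46]
(0.6369, -0.0925) [ 0.6354 -0.0946  0.071 ] [321 166  10  10  75]
(0.6323, 0.0154) [0.6305 0.0116 0.089 ] [281 165  12  13 129]
(0.6276, 0.1233) [0.6255 0.1187 0.107 ] [239 164  15  16 197]
```

View pics/top2c.png

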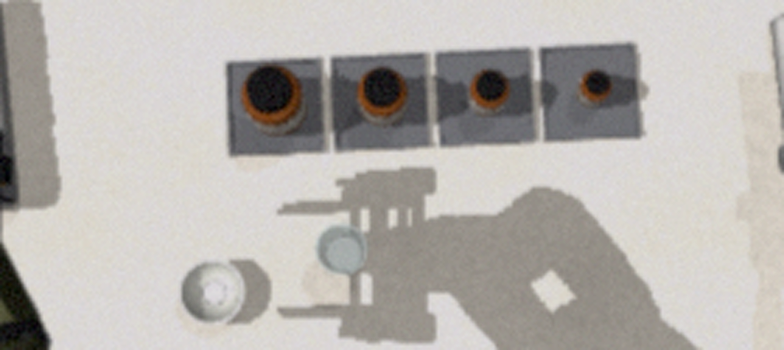

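View pics/side2.png

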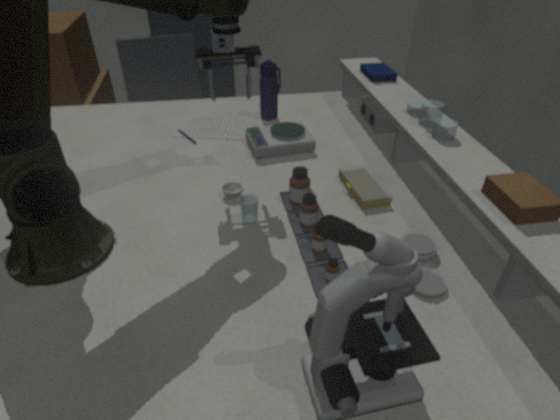

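play_rows --moves '[{"claw": 1, "linear": [-45, 28, 0], "turn": [0, 0, 0]}, {"claw": 1, "linear": [-90, 57, 0], "turn": [0, 0, 0]}, {"claw": 1, "linear": [-135, 85, 0], "turn": [0, 0, 0]}, {"claw": 1, "linear": [-180, 114, 0], "turn": [0, 0, 0]}, {"claw": 1, "linear": [-225, 142, 0], "turn": [0, 0, 0]}, {"claw": 1, "linear": [-265, 168, 0], "turn": [0, 0, 0]}, {"claw": 1, "linear": [-272, 172, 0], "turn": [0, 0, 0]}, {"claw": 1, "linear": [-272, 172, 0], "turn": [0, 0, 0]}]'

```text
time_s: 30.75
ee_pos: [0.6315, 0.0505, 0.243]
eef_rot: [3.14, -0.0, 1.574]
force: [-0.5, 0.8, -0.2]
grip_width: 0.0937
```

```bash
python3 - <<'E'
from h import *
T,im=wcam("w11"); print(T[:3,3],get_obs()["eef_rot"]); caps(im,T)
E
```

```text
[0.63151135 0.05046719 0.24298343] [ 3.14007750e+00 -2.25453765e-04  1.57541858e+00]
blob [274.9 131.9] [ 255  111   41   42 1335] {0.054: [0.6273, 0.12], 0.068: [0.6275, 0.1201], 0.086: [0.6276, 0.1202], 0.104: [0.6278, 0.1203]}
blob [278.9 226.5] [265 211  29  31 756] {0.054: [0.6326, 0.0043], 0.068: [0.6325, 0.0088], 0.086: [0.6325, 0.0145], 0.104: [0.6324, 0.0203]}
blob [179.9 278.5] [ 142  238   61   71 1408] {0.054: [0.5023, -0.0681], 0.068: [0.5073, -0.0608], 0.086: [0.5136, -0.0515], 0.104: [0.5199, -0.0422]}
blob [376. 278.] [ 355  238   45   71 1318] {0.054: [0.7609, -0.0663], 0.068: [0.7559, -0.0591], 0.086: [0.7496, -0.0499], 0.104: [0.7432, -0.0407]}
blob [507.9 325.7] [ 437  274  123  103 8868] {0.054: [0.9486, -0.1378], 0.068: [0.9365, -0.1279], 0.086: [0.921, -0.1151], 0.104: [0.9054, -0.1024]}
blob [282.3 299.6] [269 290  26  19 365] {0.054: [0.6376, -0.0987], 0.068: [0.6373, -0.0903], 0.086: [0.637, -0.0795], 0.104: [0.6367, -0.0687]}
```

View pics/w11.png

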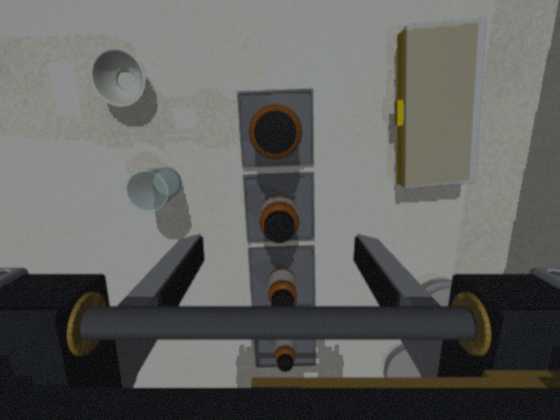

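```bash
python3 - <<'E'
from h import *
T=np.load("pics/w11.npy"); im=cv2.imread("pics/w11.png")
print(np.mean([wback(T,u,.006) for u in ((238,92),(313,89),(314,166),(243,169))],0))
cv2.imwrite("pics/w11c.png",cv2.convertScaleAbs(cv2.resize(im[80:250,225:335],None,fx=3.5,fy=3.5,interpolation=cv2.INTER_CUBIC),alpha=1.8))
E
```

```text
[0.62963779 0.12199572 0.006     ]
```

View pics/w11c.png

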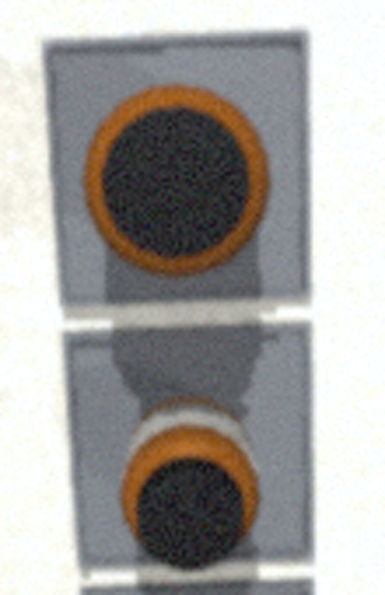

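```bash
python3 -c "
from station import hand_in
print(hand_in())"
```

```text
the job is handed in; nothing more can be done
None
```

I moved the four bottles one at a time into the grey trays, in order of size: small in the tray at the microscope's end, then medium, large and largest. I lowered each bottle until the force reading showed it touching the tray, then released it. I handed in at about 31 s with the gripper open and well clear.

**Last checks:**
- **Bottles:** All four are upright in the right trays.
- **Centring:** Seen from straight above with the wrist camera, the largest bottle is about 2 mm off its tray's centre. Wrist views put the other three within about 2 mm of theirs.
- **Beaker:** It is standing at the same spot in the top picture as before. The basin also looks unmoved.
- **Forces:** The highest wrist force reading I saw was about 7 N.

**Disagreement:** The top camera put the taller bottles 4–5 mm off centre (large about 4 mm, largest about 5 mm). It also put the large bottle 6–7 mm from where the wrist camera found it before I picked it up. I trusted the wrist camera because its close-up and overhead views agreed with each other.

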